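# Hang a wet film reel on the drying carousel

### The job

The wet film reel standing on the bench has to go up to dry. Turn the drying carousel until its one empty hook faces the front edge of the bench, on the robot's side, then hang the reel over that hook and press it down until it is fully home and both of the hook's spring catches have snapped out above it; leave it there, at the front. Press it home without forcing it, and leave the other things on the bench where they are.

Things in the scene. Friction and masses are not known exactly. Their poses are not given: they have to be found in the camera images.
- carousel: drying carousel, its fixed foot: grey round drip dish 234 mm across, 20 mm high, weighted, does not move. Origin on the bench in its middle, z up the mast's axis. The mast is clamped at any height over a 35 mm range, which is not reported: see it, or feel for the knob's flat top. Three reels hang on it already, out to 112 mm from the axis, from 135 to 64 mm below the knob's top.
- crown (a joint): turn of the grey crown with its four hooks, rad, counter-clockwise from above. 0 = the empty hook points to the front edge of the bench (-x); +1.57 = to -y (the robot's right). A friction brake (about 0.2 N m) holds it where it is left. On its top, on the axis, a blue bar knob 46 x 14 mm, 28 mm high, lengthwise in line with the empty hook; its flat top is 240 to 275 mm above the bench.
- catch_l (a joint): spring catch on one side of the empty hook, m: 0 = out, up to 0.0034 pressed in. The hook is a white round peg 15.6 mm thick, 62 mm long, nose tapered, leaning outward 30 degrees from the vertical. It stands on a rigid white shoulder (seat) 27 mm wide whose middle is 60 mm from the mast's axis and always 120 mm below the knob's flat top. Reel and hook may be pressed together with 40 N at most.
- catch_r (a joint): the catch on the hook's other side, alike. The two (level, left and right of the peg) are 23 mm across at their crests, 42 mm from the seat. A hub going on squeezes them in by 1 to 2 mm and rubs on them all the way (4 to 14 N, springs of about 4 N each); when it meets the seat they snap out above it. Left short of that, the reel does not hang safely.
- reel_mid (a point): middle of the loose wet film reel (half-way up, on its axis), 20 mm above the bench at the start: two black and white flanges 66 mm across, 2 mm thick, 40 mm over both, on a hub with a round through bore of about 19.4 mm. z is the bore's axis; it is alike both ways up. Grip it across the flanges. Home on the hook, this point lies on the hook's axis 20 mm from the seat. 35 to 70 g.
- dev_tank: black developing tank with a red cap, 70 mm wide, 116 mm high; bystander, origin under its middle.
- film_can_1: white film canister with a grey cap, 34 mm wide, 51 mm high; bystander, origin under its middle.
- film_can_2: black film canister, 34 mm wide, 51 mm high; bystander, origin under its middle.
Not all that is in view belongs to the job. What is shaped like the part that bears reel_mid but brown is not meant.

How it is judged:
By the outcome, as a careful person would: the job done as asked, in the order asked, and still so for the second after the job is handed in, with the robot touching nothing.
It also fails if it takes over 72 s, if anything falls off the work surface, if the arm or the gripper's body presses on something with over 40 N, if the wrist force passes 120 N, or if a joint passes its speed limit or range.

### The arm

A 7-joint arm with a two-finger parallel gripper is mounted at the origin on a cart in front of the work surface, level with it; the furniture and walls round the work are solid. World frame = base frame: x ahead of the robot, y to its left, z up, the work surface at z = 0. Lengths are in m, angles in rad, forces in N, time in s.
With the tool pointing down it reaches from about 0.4 to 0.85 m from the base axis. Payload 4.5 kg.
Tool frame: the origin (TCP) lies on the centre line of the jaws, within the pads' length; the fingertips stand 14 mm ahead of it and the grasp point (between the pads) lies 5 mm behind it (nose_length is the distance from the TCP to the fingertips, in m); x points along the fingers, y is the direction in which the jaws open and shut, and the axes are right-handed (so a half turn about x gives the same grasp; the last joint's range is limited). The gripper opens to 88 mm and grips with 3 to 60 N. Pads are 18 mm wide; open, the fingers measure 123 mm over their backs; the gripper's body (75 mm by 187 mm) begins 45 mm behind the grasp point.
Start: joints at [1.256, 0.689, -0.195, 1.565, 0.157, 0.902, -0.215], TCP at [0.214, -0.587, 0.253] pointing down, gripper open.
Joint ranges: [-3.01, 3.01], [-0.46, 2.08], [-1.47, 1.51], [0.13, 2.56], [-1, 4.14], [0.04, 2.09], [-2.66, 2.66]. Speed limits (rad/s): [2.57, 2.57, 3.14, 3.14, 3.14, 3.14, 3.14].

### API

Orientations are given as a unit quaternion [x, y, z, w].
In Python, from plant import get_state, snapshot, camera_params, finish_job, boxes_of, silhouettes, spot_point, nose_length gives the robot as it stands.
- The arm moves only by the tool apply_moves, never from a script. Its arguments are lists of equal length, an entry for each row: "delta_pos": the shift along the tool's x, y, z in cm, a list of three; "yaw": the turn about the tool's x in rad; "gripper": the opening in per cent of the stroke, from 0 (shut) to 100 (fully open). A call has 1 to 10 rows; each row is the pose to reach, as a shift and turn from the pose measured when the call began, along the tool's axes at that moment; what a row does not reach only later rows make up. A row lasts 1/12 s, in which the tool goes at most 41.7 mm and 7.16 degrees, less where a joint would pass 70% of its speed; a pose out of reach is approached as far as the arm can. A call with a gripper value outside its range is refused whole. The fingers move at their own pace and stop on an object; "force" is the grip in N (left out, the last holds). Time passes only in rows, so rows that repeat a pose let the fingers close. It gives the time, the measured TCP pose, the force and the opening at its end, in the units of the state.
- get_state(): the state, without advancing time (a new reading comes with each control period).
- snapshot(name): name is "side" or "top" or "wrist"; returns the picture (480x640x3 uint8, red, green, blue); there is no depth.
- camera_params(name): a dict with "fovy" (degrees; the focal length in pixels is half the picture's height over the tangent of half this angle, whatever the lens; pixels are square), "cx", "cy" (the principal point, pixels), "position" and "orientation" of the camera in the world. Camera axes: x right, y down, z forward; pixel columns grow to the right and rows downward; lengths in m; the calibration is good to about 2 mm. A picture is of the moment at which its call begins: read the wrist's pose just before it. camera_params takes no time and is no camera call; for the wrist camera it gives the pose at the moment of the call.
- finish_job(): hands the job in, once; it reports no verdict.
Trained networks look in the newest picture that a camera, given by its name, has taken for a name from the list of things; names that differ only in an ending like _2 or _b are one class to them, and where a whole thing is asked for, a point or a joint stands for the part that bears it (a point fixed in the world has none). Each returns a list of dicts, best first, with "score" (0 to 1); they miss things now and then, are a little off and sometimes report something else, mostly with a low value. They report only what shows in the picture. A call takes as long as a camera call. They do not tell look-alikes from the thing itself.
- boxes_of(thing, camera): "bbox" ([left, top, width, height] in pixels, round what is visible of it).
- silhouettes(thing, camera): "mask" (480x640 bool, what is visible of it) and "bbox" ([left, top, width, height] in pixels, round what is visible of it).
- spot_point(thing, camera): "pixel" ([column, row] in pixels: a listed point, or the origin of a listed thing).
The state is a dict: "clock": time; "q": joint angles; "qd": joint speeds; "joint_torque": joint torques, N m; "tool_pos": TCP position; "eef_rot": TCP orientation; "contact_force": force on the tool from outside, world axes, zero at the start; "moment": the same for the moment, N m; "opening": opening from 0.0 (shut) to 1.0 (fully open).
Only numpy, scipy, OpenCV 4.12 (cv2) and the standard library are available. Lean on these libraries where they do the work, as an engineer would, in place of code of your own. Each camera call takes 0.05 s, during which the arm holds its last target.

## Working session

There is one attempt and no reset: what is moved stays moved. The work goes in short steps, Python scripts to look and compute and a tool call to move; the robot and the scene stay as the last step left them, time stands still between calls to the robot, and variables do not carry over. Pictures are saved under pics/ and viewed, and the job is handed in when it is done.

Besides the shell and the picture viewer there is one more tool, called by a JSON object that holds its "op" and its "data". apply_moves: Moves the arm, as the interface text tells. Its arguments: {"type":"object","properties":{"delta_pos":{"type":"array"},"yaw":{"type":"array"},"gripper":{"type":"array"},"force":{"type":"number"}},"required":["delta_pos","yaw","gripper"]}

```bash
mkdir -p pics; ls
python3 - <<'E'
from plant import *
import cv2
s=get_state(); print({k:(v if not hasattr(v,'round') else v) for k,v in s.items()}); print(nose_length if not callable(nose_length) else nose_length())
for c in ['side','top','wrist']:
    im=snapshot(c); cv2.imwrite(f'pics/{c}0.png',im[:,:,::-1]); print(c,camera_params(c))
E
```

```text
pics
{'clock': 0.0, 'q': array([ 1.25580392,  0.68997636, -0.19450686,  1.56634046,  0.15732784,
        0.90248539, -0.21508538]), 'qd': array([-0.0004919 ,  0.00022723,  0.00088625, -0.0004837 , -0.00185229,
       -0.00036268, -0.00182132]), 'joint_torque': array([-4.63009510e-04, -5.27567339e+01, -1.26690824e+00, -1.53430241e+01,
       -5.26000361e-02,  6.43572916e-03,  1.50981064e-04]), 'tool_pos': array([ 0.21334246, -0.58682148,  0.25191554]), 'eef_rot': array([-0.69620841, -0.12335115,  0.69653952, -0.12211079]), 'contact_force': array([ 0.0490394 , -0.90093231, -0.24859052]), 'moment': array([-0.04144572,  0.02228173,  0.02313539]), 'opening': 1.0002638564995647}
0.014
side {'fovy': 45.615843005079114, 'cx': 311.4052594682787, 'cy': 243.90243585665857, 'position': array([ 0.54776265, -1.32409478,  0.70507759]), 'orientation': array([ 0.85446613,  0.01924401,  0.00353318, -0.51913853])}
top {'fovy': 44.74716170190217, 'cx': 322.04752779590115, 'cy': 242.9122933702261, 'position': array([ 0.26463479, -0.12926482,  1.40350976]), 'orientation': array([-0.69641233,  0.71201817, -0.06278471,  0.06401616])}
wrist {'fovy': 63.53445552610192, 'cx': 319.1759098863486, 'cy': 230.38234835240638, 'position': array([ 0.28733225, -0.56005377,  0.38322291]), 'orientation': array([ 0.80957867, -0.56661178, -0.08897215,  0.12496973])}
```

View pics/side0.png

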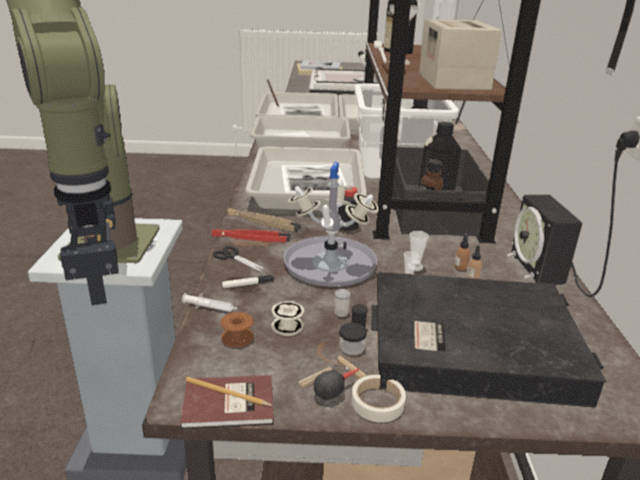

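View pics/top0.png

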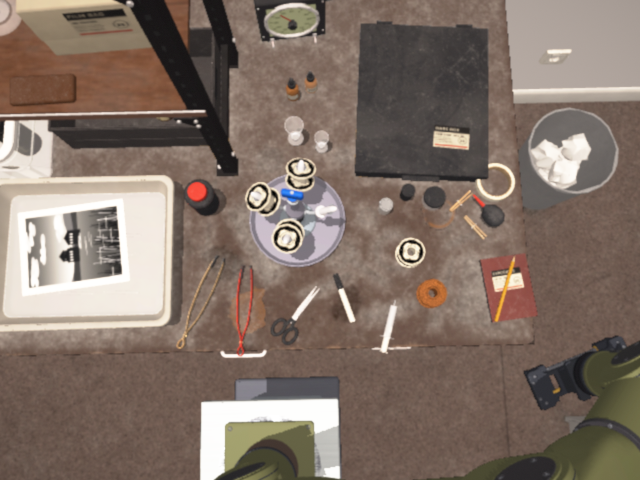

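View pics/wrist0.png

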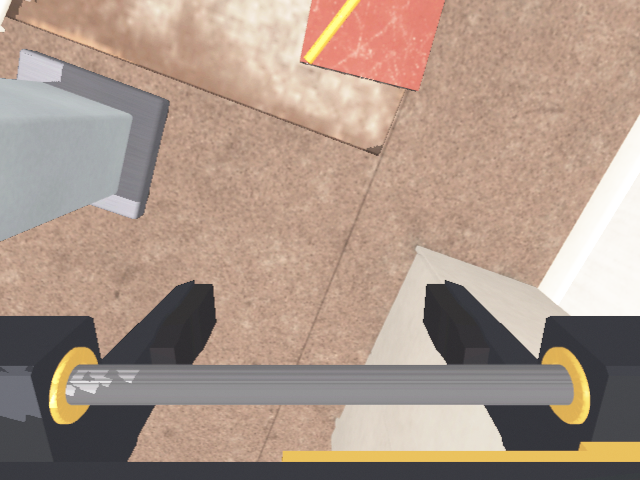

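```bash
cat > h.py <<'E'
from plant import *
import numpy as np, cv2
from scipy.spatial.transform import Rotation as R
from scipy.optimize import least_squares
def ray(cam,px,P=None):
    P=P or camera_params(cam); f=240/np.tan(np.radians(P['fovy']/2))
    d=np.array([(px[0]-P['cx'])/f,(px[1]-P['cy'])/f,1.]); d=R.from_quat(P['orientation']).apply(d)
    return np.array(P['position']),d/np.linalg.norm(d)
def onz(cam,px,z,P=None):
    o,d=ray(cam,px,P); return o+d*(z-o[2])/d[2]
def proj(cam,X,P=None):
    P=P or camera_params(cam); f=240/np.tan(np.radians(P['fovy']/2))
    c=R.from_quat(P['orientation']).inv().apply(np.array(X)-P['position']); c=np.atleast_2d(c)
    return np.c_[c[:,0]/c[:,2]*f+P['cx'],c[:,1]/c[:,2]*f+P['cy']]
def tri(rs):
    A=np.zeros((3,3));b=np.zeros(3)
    for o,d in rs:
        M=np.eye(3)-np.outer(d,d);A+=M;b+=M@o
    X=np.linalg.solve(A,b); return X,[np.linalg.norm(np.cross(X-o,d)) for o,d in rs]
def tool():
    s=get_state(); return s['tool_pos'],R.from_quat(s['eef_rot']).as_matrix(),s
E
python3 - <<'E'
from h import *
im={}
for c in ['top','side']:
    im[c]=snapshot(c)
    for t in ['carousel','crown','reel_mid','dev_tank','film_can_1','catch_l']:
        print(c,t,[(round(r['score'],2),np.round(r['pixel'],1).tolist()) for r in spot_point(t,c)[:4]],[(round(r['score'],2),np.round(r['bbox'],0).tolist()) for r in boxes_of(t,c)[:4]])
a=im['top'][150:290,230:370]; a=cv2.resize(a,None,fx=4,fy=4,interpolation=cv2.INTER_CUBIC); cv2.imwrite('pics/topc.png',a[:,:,::-1])
a=im['side'][150:290,260:400]; a=cv2.resize(a,None,fx=4,fy=4,interpolation=cv2.INTER_CUBIC); cv2.imwrite('pics/sidec.png',a[:,:,::-1])
a=im['top'][220:320,370:470]; b=im['side'][280:380,210:310]; a=cv2.resize(np.hstack([a,b]),None,fx=4,fy=4,interpolation=cv2.INTER_CUBIC); cv2.imwrite('pics/reelc.png',a[:,:,::-1])
print(get_state()['clock'])
E
```

```text
top carousel [(0.66, [296.0, 224.9])] []Traceback (most recent call last):
  File "<stdin>", line 6, in <module>
ValueError: it knows: carousel, dev_tank, film_can, reel_mid
```

Run:
```python
from h import *
im={}
for c in ['top','side']:
    im[c]=snapshot(c)
    for t in ['carousel','reel_mid']:
        print(c,t,[(round(r['score'],2),np.round(r['pixel'],1).tolist()) for r in spot_point(t,c)[:5]],[(round(r['score'],2),np.round(r['bbox'],0).tolist()) for r in boxes_of(t,c)[:5]])
a=im['top'][150:290,230:370]; a=cv2.resize(a,None,fx=4,fy=4,interpolation=cv2.INTER_CUBIC); cv2.imwrite('pics/topc.png',a[:,:,::-1])
a=im['side'][150:290,260:400]; a=cv2.resize(a,None,fx=4,fy=4,interpolation=cv2.INTER_CUBIC); cv2.imwrite('pics/sidec.png',a[:,:,::-1])
a=im['top'][220:320,370:470]; b=im['side'][280:380,210:310]; a=cv2.resize(np.hstack([a,b]),None,fx=4,fy=4,interpolation=cv2.INTER_CUBIC); cv2.imwrite('pics/reelc.png',a[:,:,::-1])
print(get_state()['clock'])
```

```text
top carousel [(0.89, [294.8, 222.2])] [(0.84, [246.0, 160.0, 100.0, 108.0])]
top reel_mid [(0.88, [408.3, 248.8]), (0.8, [433.9, 292.2])] [(0.68, [420.0, 278.0, 30.0, 31.0]), (0.61, [397.0, 235.0, 31.0, 31.0])]
side carousel [(0.65, [326.5, 263.6])] [(0.76, [284.0, 160.0, 92.0, 128.0])]
side reel_mid [(0.84, [237.2, 331.6]), (0.58, [286.4, 315.7])] [(0.8, [220.0, 313.0, 33.0, 35.0]), (0.78, [271.0, 300.0, 35.0, 36.0])]
0.8
```

View pics/topc.png

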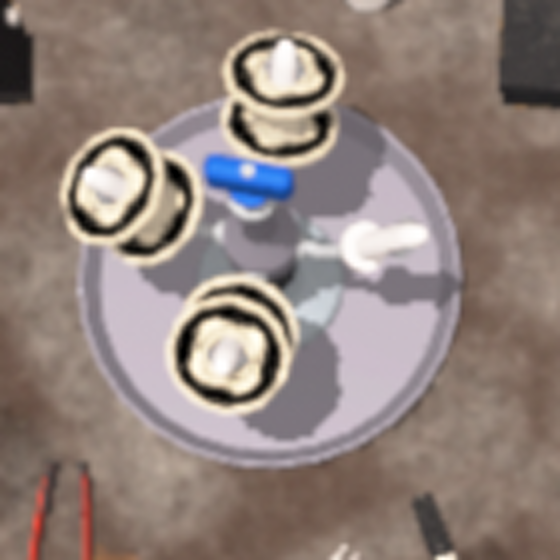

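View pics/sidec.png

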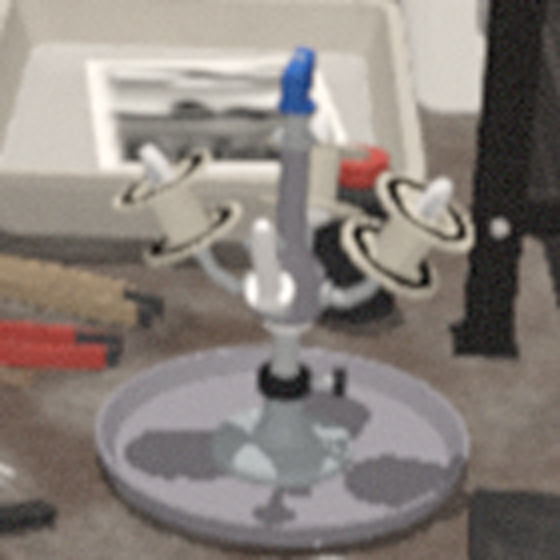

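View pics/reelc.png

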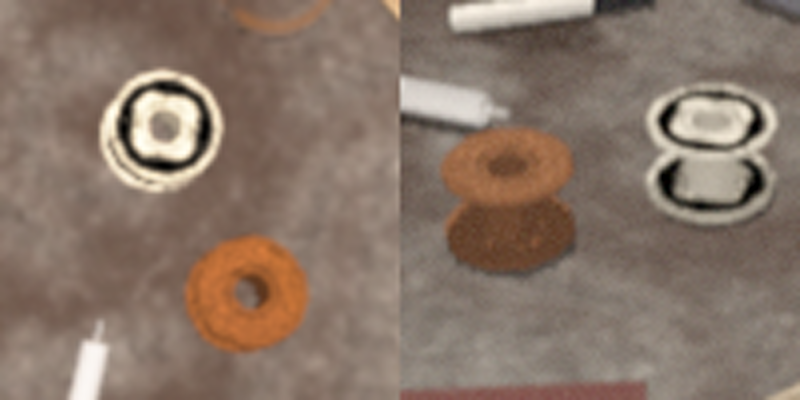

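Candidates for the reel: black/white one at top (410,251) / side (288,318), and the brown look‑alike at top (432,293) / side (237,331). The black/white one fits; the brown is excluded, and the enlarged crop confirms it. The empty hook (white, bare) is at top (330,211), pointing about −y.

Run:
```python
from h import *
print('reel top z40', onz('top',(410.7,251.2),.04), onz('side',(288.5,309.7),.04), tri([ray('top',(410.7,251.2)),ray('side',(288.5,309.7))]))
print('knob', tri([ray('top',(292.2,193.5)),ray('side',(335.3,164))]))
# knob bar direction
for z in (.24,.26,.275):
    a=onz('top',(230+206/4,150+168/4),z);b=onz('top',(230+293/4,150+180/4),z);print(z,(a+b)/2,np.linalg.norm(a-b),np.degrees(np.arctan2(*(b-a)[1::-1])))
# dish rim: ellipse pts in top crop
pts=np.array([(80,290),(463,280),(270,466),(130,405),(400,410),(100,370),(440,360),(345,452),(200,452)])/4+[230,150]
W=np.array([onz('top',p,.02) for p in pts])
f=lambda v:np.hypot(W[:,0]-v[0],W[:,1]-v[1])-.117
r=least_squares(f,[.5,-.05]);print('dish',r.x,r.fun)
pts=np.array([(96,440),(470,440),(285,545),(130,500),(430,505)])/4+[260,150]
W=np.array([onz('side',p,.02) for p in pts])
r=least_squares(f,[.5,-.05]);print('dish side',r.x,r.fun)
p,M,s=tool();print(p,M)
```

```text
reel top z40 [ 0.48747251 -0.33916436  0.04      ] [ 0.48902901 -0.34220065  0.04      ] (array([ 0.4883358 , -0.33940607,  0.03797981]), [np.float64(0.0005324076095063656), np.float64(0.0005324076095063611)])
knob (array([ 0.5760818 , -0.07137253,  0.26331165]), [np.float64(0.0016876022637818096), np.float64(0.0016876022637818985)])
0.24 [ 0.58066312 -0.07068137  0.24      ] 0.045335443518760496 -99.39792094692656
0.26 [ 0.57523079 -0.07168838  0.26      ] 0.044556155796367874 -99.39792094692632
0.275 [ 0.57115655 -0.07244364  0.275     ] 0.04397169000457347 -99.39792094692656
dish [ 0.57748486 -0.07119872] [-0.00136634  0.00037208  0.00078153 -0.00083304 -0.00188569  0.00102249
 -0.00096203  0.00156049 -0.00025116]
dish side [ 0.57608372 -0.09110064] [-0.00292057  0.00112257  0.00326082  0.00017882 -0.00504153]
[ 0.21363427 -0.58737674  0.2527473 ] [[ 4.17293408e-05  3.41781825e-01 -9.39779327e-01]
 [-7.58550260e-05 -9.39779324e-01 -3.41781827e-01]
 [-9.99999996e-01  8.55493156e-05 -1.32905025e-05]]
```

{"op": "apply_moves", "data": {"delta_pos": [[-8,0,0],[-15,-3,-4],[-15,-36.1,-51.8],[-15,-36.1,-51.8],[-15,-36.1,-51.8],[-15,-36.1,-51.8],[-15,-36.1,-51.8],[-15,-36.1,-51.8],[-15,-36.1,-51.8],[-15,-36.1,-51.8]], "yaw": [0,-0.1,-1.058,-1.058,-1.058,-1.058,-1.058,-1.058,-1.058,-1.058], "gripper": [60,60,60,60,60,60,60,60,60,60], "force": 20}}

```text
clock: 1.63
tool_pos: [0.4147, -0.3005, 0.3708]
eef_rot: [-0.538, -0.459, 0.538, -0.459]
contact_force: [0.2, -0.1, 0.8]
opening: 0.604
```

```bash
cat > goto.py <<'E'
import sys
from h import *
# target world x y z and tool-y angle (deg, mod 180)
x,y,z,a=map(float,sys.argv[1:5])
p,M,s=tool(); d=M.T@(np.array([x,y,z])-p)
cur=np.degrees(np.arctan2(M[1,1],M[0,1])); da=(cur-a+180)%360-180
if len(sys.argv)<6: da=(da+90)%180-90
print('clock',round(s['clock'],2),'pos',p.round(4),'yang',cur.round(2),'open',round(s['opening'],3),'F',s['contact_force'].round(1),'q7',s['q'].round(2)); print('delta cm',(d*100).round(2),'yaw',round(np.radians(da),3))
E
python3 goto.py 0.5768 -0.0715 0.40 -9.4
```

```text
clock 1.63 pos [ 0.4147 -0.3005  0.3708] yang -9.08 open 0.604 F [ 0.2 -0.1  0.8] q7 [ 0.89  0.44 -0.55  1.72  0.26  1.06  0.1 ]
delta cm [ -2.93  12.39 -25.17] yaw 0.006
```

{"op": "apply_moves", "data": {"delta_pos": [[-2.9,12.4,-25.2],[-2.9,12.4,-25.2],[-2.9,12.4,-25.2],[-2.9,12.4,-25.2],[-2.9,12.4,-25.2],[-2.9,12.4,-25.2],[-2.9,12.4,-25.2],[-2.9,12.4,-25.2],[-2.9,12.4,-25.2],[-2.9,12.4,-25.2]], "yaw": [0.006,0.006,0.006,0.006,0.006,0.006,0.006,0.006,0.006,0.006], "gripper": [50,50,50,50,50,50,50,50,50,50]}}

```text
clock: 2.47
tool_pos: [0.5766, -0.072, 0.3994]
eef_rot: [-0.539, -0.457, 0.54, -0.457]
contact_force: [-0.3, -0.8, -0.8]
opening: 0.497
```

```bash
python3 goto.py 0.5768 -0.0715 0.40 -9.4
python3 - <<'E'
from h import *
P=camera_params('wrist');print(P['position'],R.from_quat(P['orientation']).as_matrix().round(2))
cv2.imwrite('pics/w1.png',snapshot('wrist')[:,:,::-1])
print(proj('wrist',[[.5768,-.0715,.26]],P))
E
```

```text
clock 2.47 pos [ 0.5766 -0.072   0.3994] yang -9.46 open 0.497 F [-0.3 -0.8 -0.8] q7 [ 0.36  0.52 -0.55  1.47  0.28  1.23 -0.39]
delta cm [-0.06  0.01 -0.06] yaw -0.001
[0.58989971 0.00559707 0.53033629] [[ 0.99 -0.16 -0.05]
 [-0.16 -0.94 -0.3 ]
 [-0.    0.3  -0.95]]
[[319.79719801 220.22144202]]
```

View pics/w1.png

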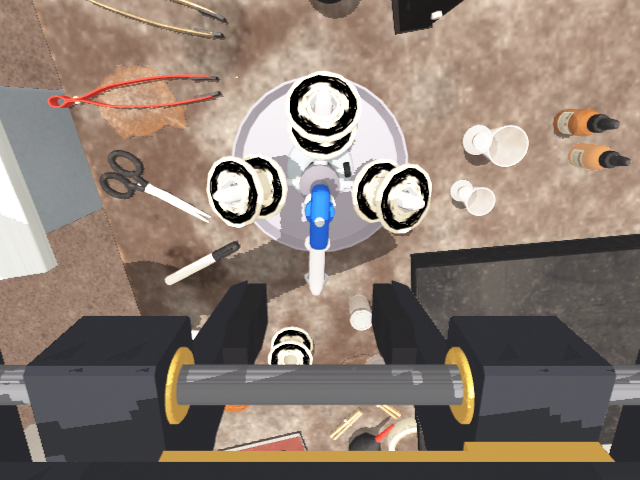

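Run:
```python
from h import *
im=cv2.imread('pics/w1.png'); a=cv2.resize(im[160:310,260:400],None,fx=4,fy=4,interpolation=cv2.INTER_CUBIC); cv2.imwrite('pics/w1c.png',a)
```

```text
(no output)
```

View pics/w1c.png

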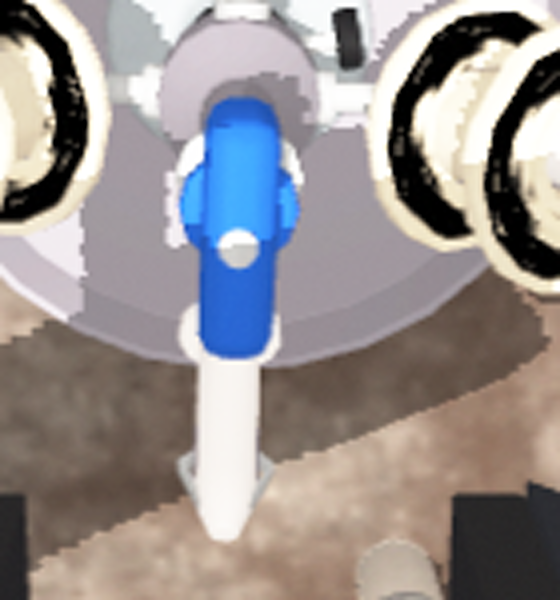

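Run:
```python
from h import *
P=camera_params('wrist')
r=[ray('top',(292,192.7)),ray('wrist',(319.75,222),P),ray('side',(335.3,163))]
print(tri(r[:2]),tri(r[1:]),tri(r))
for z in (.25,.255,.26,.265): print(z,onz('wrist',(319.75,222),z,P),onz('wrist',(317,272),z-.11,P))
```

```text
(array([ 0.57603842, -0.071696  ,  0.26517593]), [np.float64(0.000701067038513874), np.float64(0.0007010670385138164)]) (array([ 0.57708923, -0.0718588 ,  0.26641083]), [np.float64(0.0004920280735289388), np.float64(0.0004920280735287045)]) (array([ 0.5765062 , -0.07156444,  0.26606357]), [np.float64(0.0012387068607468876), np.float64(0.00037544369914892445), np.float64(0.0011025908334720042)])
0.25 [ 0.57577693 -0.07661005  0.25      ] [ 0.55789832 -0.16429064  0.14      ]
0.255 [ 0.57602677 -0.07515854  0.255     ] [ 0.55830677 -0.16212503  0.145     ]
0.26 [ 0.57627662 -0.07370703  0.26      ] [ 0.55871523 -0.15995941  0.15      ]
0.265 [ 0.57652646 -0.07225551  0.265     ] [ 0.55912368 -0.15779379  0.155     ]
```

{"op": "apply_moves", "data": {"delta_pos": [[5,0,0],[9.5,0,0],[9.5,0,0],[9.5,0,0],[9.5,0,0],[9.5,0,0]], "yaw": [0.03,0.03,0.03,0.03,0.03,0.03], "gripper": [0,0,0,0,0,0]}}

```text
clock: 3.02
tool_pos: [0.577, -0.0739, 0.306]
eef_rot: [0.547, 0.447, -0.547, 0.449]
contact_force: [-0.3, 0.5, 0.6]
opening: 0.071
```

{"op": "apply_moves", "data": {"delta_pos": [[0,0,-0.2],[1.5,0,-0.2],[2.1,0,-0.2],[2.2,0,-0.2],[2.3,0,-0.2],[2.4,0,-0.2]], "yaw": [0,0,0,0,0,0], "gripper": [0,0,0,0,0,0]}}

```text
clock: 3.52
tool_pos: [0.5779, -0.072, 0.2826]
eef_rot: [0.547, 0.447, -0.547, 0.449]
contact_force: [0.3, 0.6, 0.5]
opening: 0.001
```

```bash
python3 goto.py 0.5766 -0.0717 0.279 -11
```

```text
clock 3.52 pos [ 0.5779 -0.072   0.2826] yang -11.37 open 0.001 F [0.3 0.6 0.5] q7 [ 0.34  0.63 -0.51  1.66  0.36  0.95 -0.5 ]
delta cm [ 0.36 -0.13 -0.  ] yaw -0.006
```

{"op": "apply_moves", "data": {"delta_pos": [[0.1,0,0],[0.2,0,0],[0.3,0,0],[0.4,0,0]], "yaw": [0,0,0,0], "gripper": [0,0,0,0]}}

```text
clock: 3.85
tool_pos: [0.5783, -0.0719, 0.2792]
eef_rot: [0.548, 0.446, -0.546, 0.45]
contact_force: [-2.5, -0.5, 9.6]
opening: 0.006
```

{"op": "apply_moves", "data": {"delta_pos": [[0.1,0,0],[0.2,0,0]], "yaw": [0,0], "gripper": [0,0]}}

```text
clock: 4.02
tool_pos: [0.5786, -0.0718, 0.2791]
eef_rot: [0.548, 0.446, -0.546, 0.45]
contact_force: [-4.9, -1.7, 18.7]
opening: 0.001
```

{"op": "apply_moves", "data": {"delta_pos": [[0.1,0,0],[0.2,0,0]], "yaw": [0,0], "gripper": [0,0]}}

```text
clock: 4.18
tool_pos: [0.5791, -0.0718, 0.2791]
eef_rot: [0.549, 0.445, -0.546, 0.451]
contact_force: [-5.8, -1.9, 18.8]
opening: 0.004
```

{"op": "apply_moves", "data": {"delta_pos": [[-2.0,0,0],[-2.5,0,0.0],[-2.5,0,0],[-2.5,0,0],[-2.5,0,0],[-2.5,0,0]], "yaw": [0,0,0,0,0,0], "gripper": [45,45,45,45,45,45]}}

```text
clock: 4.68
tool_pos: [0.5783, -0.0718, 0.3031]
eef_rot: [0.548, 0.445, -0.546, 0.45]
contact_force: [-0.4, -0.1, -0.6]
opening: 0.435
```

```bash
python3 goto.py 0.5766 -0.0717 0.257 -11
```

```text
clock 4.68 pos [ 0.5783 -0.0718  0.3031] yang -11.4 open 0.435 F [-0.4 -0.1 -0.6] q7 [ 0.34  0.61 -0.51  1.63  0.35  0.99 -0.49]
delta cm [ 4.61 -0.2   0.02] yaw -0.007
```

{"op": "apply_moves", "data": {"delta_pos": [[3.0,-0.2,0],[4.6,-0.2,0],[4.6,-0.2,0],[4.6,-0.2,0],[4.6,-0.2,0],[4.6,-0.2,0],[4.6,-0.2,0],[4.6,-0.2,0],[4.6,-0.2,0]], "yaw": [-0.007,-0.007,-0.007,-0.007,-0.007,-0.007,-0.007,-0.007,-0.007], "gripper": [45,45,45,0,0,0,0,0,0], "force": 25}}

```text
clock: 5.43
tool_pos: [0.5768, -0.0713, 0.2581]
eef_rot: [0.547, 0.447, -0.545, 0.452]
contact_force: [-1.5, 1.0, 6.3]
opening: 0.156
```

```bash
python3 goto.py 0.5766 -0.0717 0.257 -90
python3 - <<'E'
from h import *
a=snapshot('side')[120:300,240:420];b=snapshot('top')[140:290,220:370]
cv2.imwrite('pics/g1.png',np.hstack([cv2.resize(a,(400,400)),cv2.resize(b,(400,400))])[:,:,::-1])
E
```

```text
clock 5.43 pos [ 0.5768 -0.0713  0.2581] yang -11.02 open 0.156 F [-1.5  1.   6.3] q7 [ 0.33  0.65 -0.49  1.69  0.39  0.89 -0.52]
delta cm [ 0.11 -0.01  0.04] yaw 1.378
```

View pics/g1.png

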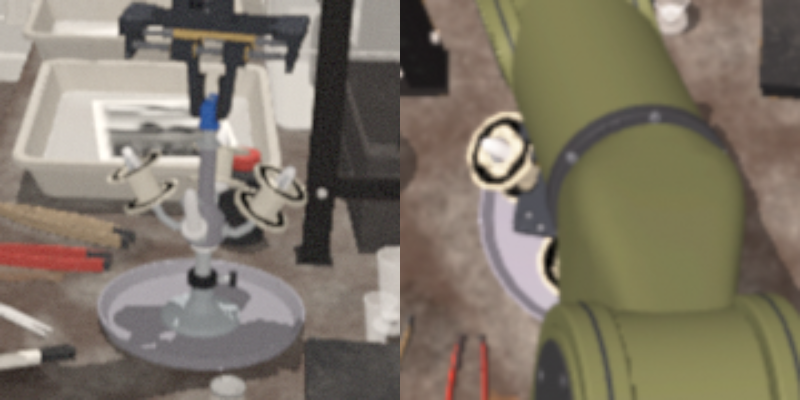

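{"op": "apply_moves", "data": {"delta_pos": [[-0.1,0,0],[-0.1,0,0],[-0.1,0,0],[-0.1,0,0],[-0.1,0,0],[-0.1,0,0],[-0.1,0,0],[-0.1,0,0],[-0.1,0,0],[-0.1,0,0]], "yaw": [0.05,0.13,0.21,0.29,0.37,0.45,0.53,0.61,0.69,0.69], "gripper": [0,0,0,0,0,0,0,0,0,0], "force": 35}}

```text
clock: 6.37
tool_pos: [0.5767, -0.0715, 0.2582]
eef_rot: [0.667, 0.236, -0.664, 0.24]
contact_force: [2.4, -0.2, -8.6]
opening: 0.154
```

```bash
python3 goto.py 0.5768 -0.0713 0.258 -90
```

```text
clock 6.37 pos [ 0.5767 -0.0715  0.2582] yang -50.65 open 0.154 F [ 2.4 -0.2 -8.6] q7 [ 0.22  0.63 -0.29  1.7   0.24  0.84 -1.07]
delta cm [ 0.02 -0.01 -0.02] yaw 0.687
```

{"op": "apply_moves", "data": {"delta_pos": [[0,0,0],[0,0,0],[0,0,0],[0,0,0],[0,0,0],[0,0,0],[0,0,0],[0,0,0],[0,0,0],[0,0,0]], "yaw": [0.08,0.16,0.24,0.32,0.4,0.48,0.56,0.64,0.69,0.69], "gripper": [0,0,0,0,0,0,0,0,0,0]}}

```text
clock: 7.2
tool_pos: [0.5768, -0.0717, 0.2582]
eef_rot: [0.709, -0.002, -0.705, 0.001]
contact_force: [1.9, -0.6, -2.7]
opening: 0.155
```

```bash
python3 goto.py 0.5768 -0.0713 0.258 -90
```

```text
clock 7.2 pos [ 0.5768 -0.0717  0.2582] yang -90.12 open 0.155 F [ 1.9 -0.6 -2.7] q7 [ 0.1   0.62 -0.09  1.71  0.08  0.82 -1.61]
delta cm [ 0.02 -0.04 -0.  ] yaw -0.002
```

{"op": "apply_moves", "data": {"delta_pos": [[0,0,0],[0,0,0],[0,0,0],[-4,0,0],[-8,0,0],[-10,4,1],[-10,8,3],[-10,12,5],[-10,16,7],[-10,20,9]], "yaw": [0,0,0,0,0,0,0,0,0,0], "gripper": [40,40,40,50,60,100,100,100,100,100]}}

```text
clock: 8.03
tool_pos: [0.4919, -0.2583, 0.3591]
eef_rot: [0.71, -0.002, -0.704, 0.002]
contact_force: [0.4, -0.6, -0.6]
opening: 0.886
```

```bash
python3 goto.py 0.488 -0.339 0.25 -90
python3 - <<'E'
from h import *
P=camera_params('wrist')
for i,c in enumerate(['top','wrist','side']):
    im=snapshot(c); cv2.imwrite(f'pics/{c}1.png',im[:,:,::-1])
print(proj('wrist',[[.488,-.339,.04]],P))
im=cv2.imread('pics/top1.png')[150:290,220:360];cv2.imwrite('pics/top1c.png',cv2.resize(im,None,fx=4,fy=4,interpolation=cv2.INTER_CUBIC))
E
```

```text
clock 8.03 pos [ 0.4919 -0.2583  0.3591] yang -90.03 open 0.886 F [ 0.4 -0.6 -0.6] q7 [ 0.46  0.47 -0.09  1.64  0.05  1.02 -1.22]
delta cm [10.95  8.01  0.46] yaw -0.001
[[386.91002331 182.81240391]]
```

View pics/top1c.png

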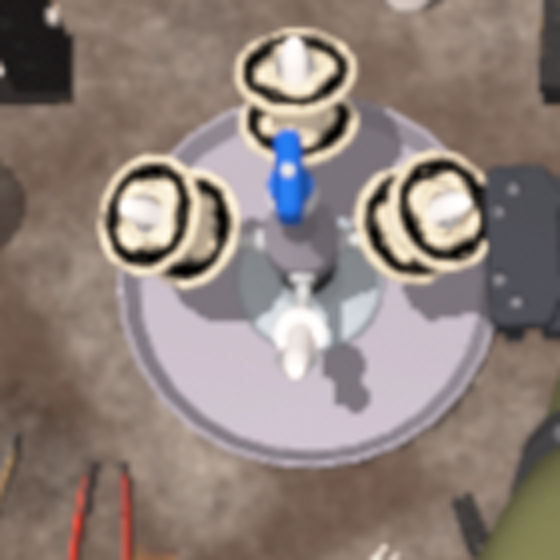

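View pics/wrist1.png

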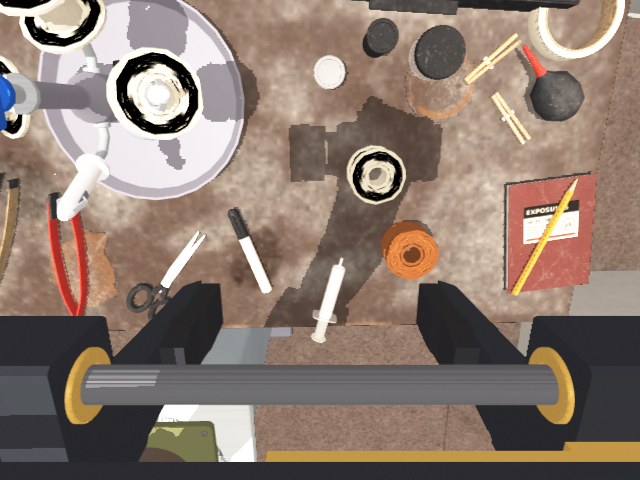

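View pics/side1.png

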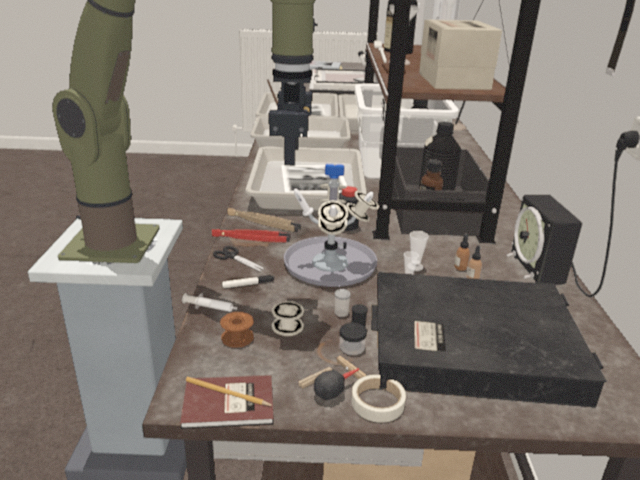

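```bash
python3 goto.py 0.488 -0.30 0.25 -90
python3 - <<'E'
from h import *
A=np.array([.5768,-.0715,0]);s=A+[-.06,0,.145];u=np.array([-.5,0,.866])
q=proj('top',[s,s+.02*u,s+.042*u,s+.062*u,A+[-.023,0,.265],A+[.023,0,.265]])
print(q.round(1))
im=cv2.imread('pics/top1.png')[150:290,220:360];im=cv2.resize(im,None,fx=4,fy=4,interpolation=cv2.INTER_CUBIC)
for p in q: cv2.circle(im,tuple(((p-[220,150])*4+1.5).round().astype(int).tolist()),3,(0,255,0),-1)
cv2.imwrite('pics/top1d.png',im[80:420,150:490])
E
```

```text
clock 8.18 pos [ 0.4905 -0.2611  0.3588] yang -90.55 open 0.993 F [ 0.5  1.3 -0.3] q7 [ 0.46  0.47 -0.09  1.64  0.05  1.02 -1.23]
delta cm [10.91  3.82  0.27] yaw -0.01
[[295.4 232.9]
 [295.1 235.9]
 [294.7 239.2]
 [294.4 242.4]
 [292.3 203.2]
 [292.  181.1]]
```

View pics/top1d.png

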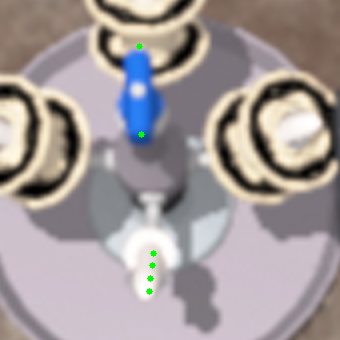

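{"op": "apply_moves", "data": {"delta_pos": [[10.9,4,0.3],[10.9,4,0.3],[10.9,4,0.3],[10.9,4,0.3],[10.9,4,0.3],[10.9,4,0.3],[10.9,4,0.3]], "yaw": [-0.01,-0.01,-0.01,-0.01,-0.01,-0.01,-0.01], "gripper": [100,100,100,100,100,100,100]}}

```text
clock: 8.77
tool_pos: [0.49, -0.3007, 0.2525]
eef_rot: [0.711, -0.002, -0.703, 0.004]
contact_force: [0.1, 1.0, -0.2]
opening: 0.997
```

```bash
python3 - <<'E'
from h import *
P=camera_params('wrist');im=snapshot('wrist')
cv2.imwrite('pics/w2.png',im[:,:,::-1])
print(proj('wrist',[[.488,-.339,.04],[.521,-.339,.04],[.488,-.372,.04]],P))
np.savez('w2.npz',p=P['position'],o=P['orientation'])
E
python3 goto.py 0.488 -0.339 0.25 -90
```

```text
[[359.93534731 202.52294496]
 [361.20314043 166.10199631]
 [396.12719744 202.57326992]]
clock 8.82 pos [ 0.4897 -0.3009  0.2524] yang -89.85 open 1.003 F [ 0.3 -0.7 -0.8] q7 [ 0.52  0.61 -0.09  1.74  0.07  0.78 -1.17]
delta cm [0.27 3.81 0.18] yaw 0.003
```

View pics/w2.png

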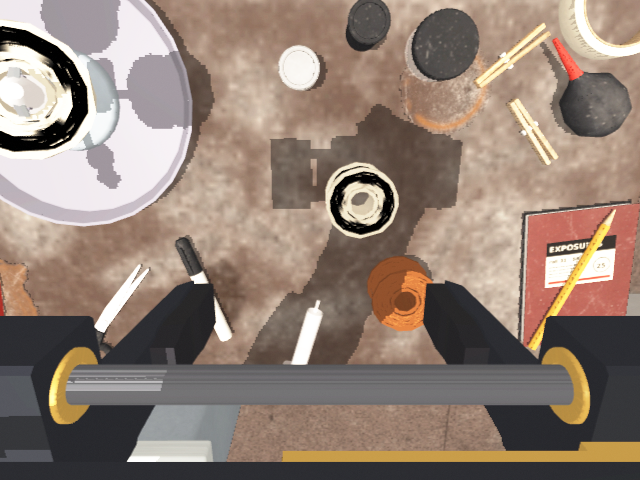

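{"op": "apply_moves", "data": {"delta_pos": [[4,2.5,0.2],[8,4,0.2],[12,4,0.2],[16,4,0.2],[19,4,0.2],[21.6,4,0.2],[21.6,4,0.2],[21.6,4,0.2],[21.6,4,0.2]], "yaw": [0,0,0,0,0,0,0,0,0], "gripper": [100,100,100,100,100,100,100,100,100], "force": 25}}

```text
clock: 9.57
tool_pos: [0.4918, -0.3432, 0.0391]
eef_rot: [0.712, -0.002, -0.702, 0.005]
contact_force: [0.6, -0.2, 0.6]
opening: 1.002
```

```bash
python3 goto.py 0.488 -0.341 0.036 -90
python3 - <<'E'
from h import *
P=camera_params('wrist');im=snapshot('wrist')
s=snapshot('side')[250:370,200:380]
cv2.imwrite('pics/w3.png',np.hstack([cv2.resize(im,(400,300)),cv2.resize(s,(400,300))])[:,:,::-1])
print(proj('wrist',[[.488,-.339,.04]],P))
E
```

```text
clock 9.57 pos [ 0.4918 -0.3432  0.0391] yang -89.83 open 1.002 F [ 0.6 -0.2  0.6] q7 [ 0.56  0.96 -0.05  1.79  0.12  0.38 -1.15]
delta cm [ 0.3  -0.22  0.39] yaw 0.003
[[309.33144645 331.84245296]]
```

View pics/w3.png

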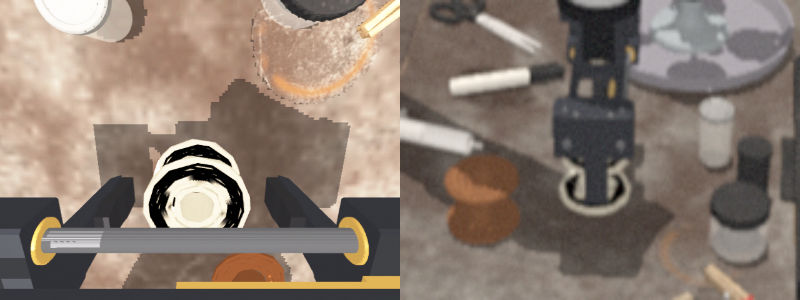

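{"op": "apply_moves", "data": {"delta_pos": [[0.3,-0.25,0.35],[0.3,-0.25,0.35],[0.3,-0.25,0.35],[0.3,-0.25,0.35],[0.3,-0.25,0.35],[0.3,-0.25,0.35],[0.3,-0.25,0.35],[0.3,-0.25,0.35]], "yaw": [0,0,0,0,0,0,0,0], "gripper": [100,100,60,60,60,60,60,60], "force": 20}}

```text
clock: 10.33
tool_pos: [0.4884, -0.3411, 0.0364]
eef_rot: [0.712, -0.003, -0.702, 0.005]
contact_force: [-0.0, 0.4, 2.1]
opening: 0.721
```

```bash
python3 goto.py 0.488 -0.341 0.036 -90
```

```text
clock 10.33 pos [ 0.4884 -0.3411  0.0364] yang -89.85 open 0.721 F [-0.   0.4  2.1] q7 [ 0.56  0.96 -0.05  1.8   0.12  0.36 -1.15]
delta cm [ 0.04 -0.01  0.04] yaw 0.003
```

{"op": "apply_moves", "data": {"delta_pos": [[-2,0,0],[-5,0,0],[-8,0,0],[-8,0,0],[-8,0,0]], "yaw": [0,0,0,0,0], "gripper": [50,50,50,50,50]}}

```text
clock: 10.75
tool_pos: [0.4881, -0.3409, 0.1178]
eef_rot: [0.713, -0.003, -0.701, 0.005]
contact_force: [0.6, 0.2, -0.7]
opening: 0.722
```

```bash
python3 goto.py 0.42 -0.2 0.16 -90
python3 - <<'E'
from h import *
im=snapshot('wrist')
s=snapshot('side')[200:350,200:380];t=snapshot('top')[200:300,350:450]
cv2.imwrite('pics/w4.png',np.vstack([cv2.resize(im,(640,480))[150:],cv2.resize(np.hstack([cv2.resize(s,(300,250)),cv2.resize(t,(250,250))]),(640,250))])[:,:,::-1])
E
```

```text
clock 10.75 pos [ 0.4881 -0.3409  0.1178] yang -89.86 open 0.722 F [ 0.6  0.2 -0.7] q7 [ 0.57  0.83 -0.07  1.79  0.11  0.51 -1.14]
delta cm [ -4.51 -14.05   6.7 ] yaw 0.002
```

View pics/w4.png

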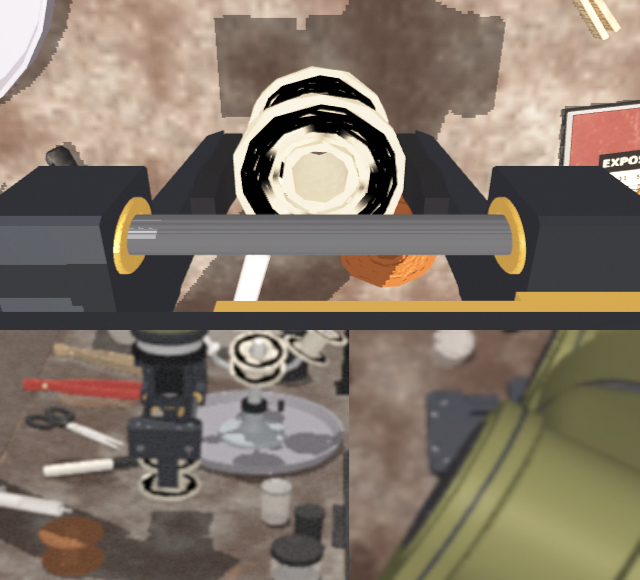

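Run:
```python
from h import *
im=cv2.imread('pics/top0.png')
a=im[230:370,380:560];cv2.imwrite('pics/edge.png',cv2.resize(a,None,fx=4,fy=4,interpolation=cv2.INTER_CUBIC))
for p in [(410,347),(440,346),(470,345),(500,344),(433,292)]: print(p,onz('top',p,0.0))
```

```text
(410, 347) [ 0.26423071 -0.33240556  0.        ]
(440, 346) [ 0.2650099  -0.40352528  0.        ]
(470, 345) [ 0.26578927 -0.47466113  0.        ]
(500, 344) [ 0.26656881 -0.5458131   0.        ]
(433, 292) [ 0.39329449 -0.39410137  0.        ]
```

View pics/edge.png

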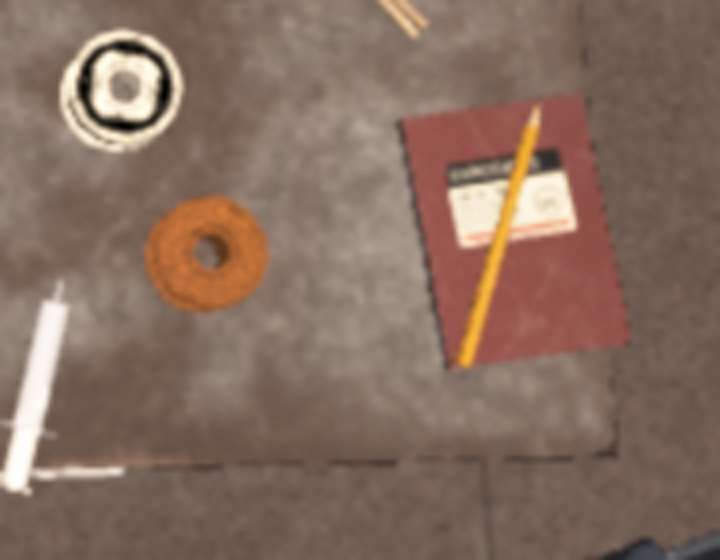

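```bash
python3 goto.py 0.245 -0.44 0.075 -90
```

```text
clock 10.9 pos [ 0.4864 -0.3397  0.1152] yang -89.84 open 0.723 F [-0.5 -0.7 -0.7] q7 [ 0.57  0.83 -0.07  1.79  0.11  0.51 -1.14]
delta cm [ 3.82  9.92 24.21] yaw 0.003
```

{"op": "apply_moves", "data": {"delta_pos": [[0,2,4],[0,4,8],[0,5,12],[0,7,16],[0,8.5,20],[1,9.9,24.2],[3,9.9,24.2],[3.8,9.9,24.2],[3.8,9.9,24.2],[3.8,9.9,24.2]], "yaw": [0,0,0,0,0,0,0,0,0,0], "gripper": [50,50,50,50,50,50,50,50,50,50]}}

```text
clock: 11.73
tool_pos: [0.2466, -0.4387, 0.0743]
eef_rot: [0.712, -0.001, -0.703, 0.004]
contact_force: [1.2, -0.2, -0.3]
opening: 0.721
```

```bash
python3 goto.py 0.245 -0.44 0.042 -90
python3 - <<'E'
from h import *
s=snapshot('side');P=camera_params('side')
print(proj('side',[[.268,-.44,0],[.245,-.44,.039]]))
cv2.imwrite('pics/s5.png',cv2.resize(s[270:450,120:330],None,fx=3.2,fy=3.2,interpolation=cv2.INTER_CUBIC)[:,:,::-1])
E
```

```text
clock 11.73 pos [ 0.2466 -0.4387  0.0743] yang -89.72 open 0.721 F [ 1.2 -0.2 -0.3] q7 [ 1.02  0.84 -0.08  2.07  0.26  0.23 -0.85]
delta cm [3.23 0.11 0.2 ] yaw 0.005
[[171.94709942 350.67568614]
 [158.25778841 333.93958746]]
```

View pics/s5.png

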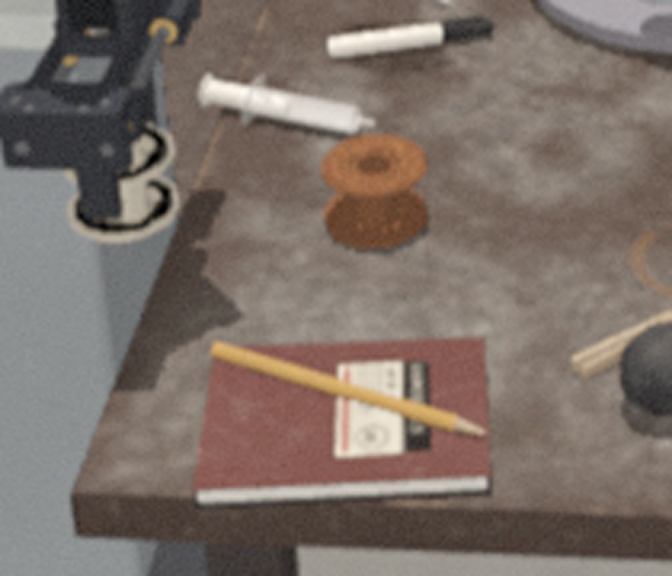

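{"op": "apply_moves", "data": {"delta_pos": [[1.5,0.1,0.7],[3.2,0.1,0.7],[3.5,0.1,0.7],[3.7,0.1,0.7],[3.9,0.1,0.7],[4.1,0.1,0.7]], "yaw": [0,0,0,0,0,0], "gripper": [50,50,50,50,50,50], "force": 12}}

```text
clock: 12.28
tool_pos: [0.2414, -0.4404, 0.0346]
eef_rot: [0.712, -0.001, -0.702, 0.006]
contact_force: [-2.7, -0.6, 4.9]
opening: 0.729
```

```bash
python3 goto.py 0.240 -0.44 0.030 -90
python3 - <<'E'
from h import *
s=snapshot('side')
cv2.imwrite('pics/s6.png',cv2.resize(s[290:400,120:230],None,fx=5,fy=5,interpolation=cv2.INTER_CUBIC)[:,:,::-1])
E
```

```text
clock 12.28 pos [ 0.2414 -0.4404  0.0346] yang -89.63 open 0.729 F [-2.7 -0.6  4.9] q7 [ 1.01  0.92 -0.05  2.08  0.27  0.13 -0.85]
delta cm [ 0.46 -0.05  0.15] yaw 0.006
```

View pics/s6.png

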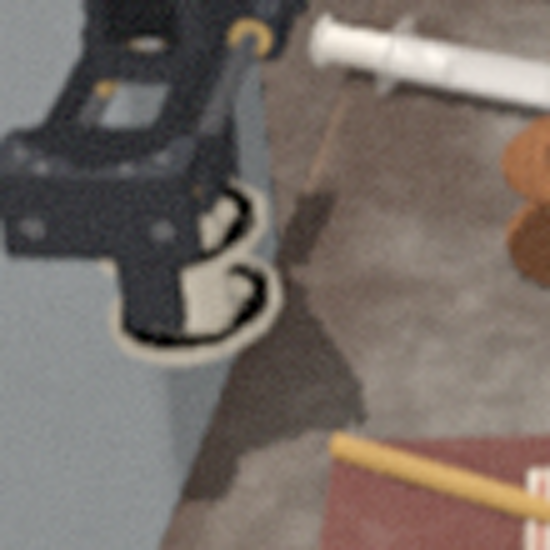

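{"op": "apply_moves", "data": {"delta_pos": [[0.2,0,0.1],[0.4,0,0.1],[0.6,0,0.1],[0.8,0,0.1],[0.8,0,0.1]], "yaw": [0,0,0,0,0], "gripper": [50,50,50,50,50]}}

```text
clock: 12.75
tool_pos: [0.2366, -0.4406, 0.0266]
eef_rot: [0.71, -0.002, -0.704, 0.004]
contact_force: [-5.8, 0.3, 6.7]
opening: 0.723
```

```bash
python3 goto.py 0.240 -0.44 0.030 -90
python3 - <<'E'
from h import *
s=snapshot('side')
cv2.imwrite('pics/s7.png',cv2.resize(s[290:400,120:230],None,fx=5,fy=5,interpolation=cv2.INTER_CUBIC)[:,:,::-1])
E
```

```text
clock 12.75 pos [ 0.2366 -0.4406  0.0266] yang -89.85 open 0.723 F [-5.8  0.3  6.7] q7 [ 1.01  0.93 -0.04  2.09  0.27  0.11 -0.85]
delta cm [-0.33 -0.05 -0.34] yaw 0.003
```

View pics/s7.png

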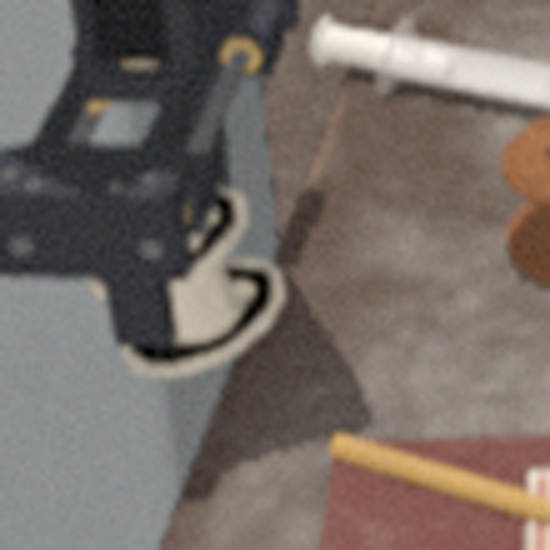

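{"op": "apply_moves", "data": {"delta_pos": [[0.1,0,0],[0.2,0,0],[0.2,0,0]], "yaw": [0,0,0], "gripper": [50,50,50]}}

```text
clock: 13.05
tool_pos: [0.2351, -0.4407, 0.0249]
eef_rot: [0.709, -0.002, -0.705, 0.003]
contact_force: [-5.7, -0.0, 5.4]
opening: 0.726
```

{"op": "apply_moves", "data": {"delta_pos": [[-3,0,0],[-6,0,0],[-6,0,0],[-6,0,0]], "yaw": [0,0,0,0], "gripper": [50,50,50,50], "force": 25}}

```text
clock: 13.38
tool_pos: [0.2365, -0.4413, 0.0861]
eef_rot: [0.711, -0.003, -0.703, 0.005]
contact_force: [0.2, 0.8, 0.1]
opening: 0.716
```

```bash
python3 goto.py 0.40 -0.3 0.25 -90
python3 - <<'E'
from h import *
s=snapshot('side');w=snapshot('wrist')
cv2.imwrite('pics/s8.png',np.hstack([cv2.resize(s[240:360,110:230],(400,400),interpolation=cv2.INTER_CUBIC),cv2.resize(w[160:400,200:440],(400,400))])[:,:,::-1])
E
```

```text
clock 13.38 pos [ 0.2365 -0.4413  0.0861] yang -89.89 open 0.716 F [0.2 0.8 0.1] q7 [ 1.04  0.82 -0.09  2.08  0.26  0.24 -0.84]
delta cm [-16.38 -13.91 -16.54] yaw 0.002
```

View pics/s8.png

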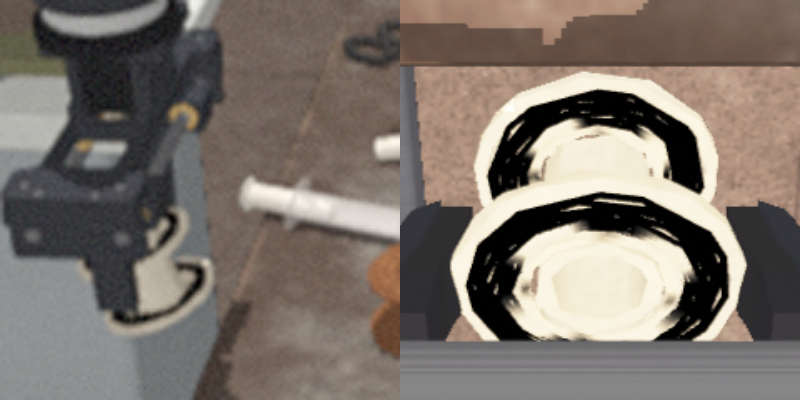

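Run:
```python
from h import *
p,M,s=tool();P=camera_params('wrist')
t=np.linspace(0,2*np.pi,200)
for off in (.001,.0035,.006):
  for th in (20,24,28,32,36):
    a=np.radians(th)
    # tool frame: axis up vector = -x cos + z sin
    u=M@np.array([-np.cos(a),0,np.sin(a)]); v=M@np.array([0,1,0]); w=np.cross(u,v)
    c=p+M@np.array([-off,0,0])
    o=[]
    for k in (0.001,-.037):
        q=proj('wrist',c+k*u+.033*(np.cos(t)[:,None]*v+np.sin(t)[:,None]*w),P); o+=[q[:,1].min().round(1),np.ptp(q[:,0]).round(1)]
    b=proj('wrist',[c+.001*u],P)[0].round(1)
    print(off,th,o,b)
```

```text
0.001 20 [np.float64(260.5), np.float64(175.7), np.float64(197.4), np.float64(145.4)] [320.3 325.2]
0.001 24 [np.float64(265.6), np.float64(175.9), np.float64(195.3), np.float64(147.0)] [320.3 325.3]
0.001 28 [np.float64(271.2), np.float64(176.2), np.float64(193.8), np.float64(148.7)] [320.3 325.4]
0.001 32 [np.float64(277.3), np.float64(176.4), np.float64(192.8), np.float64(150.6)] [320.3 325.5]
0.001 36 [np.float64(283.8), np.float64(176.7), np.float64(192.5), np.float64(152.6)] [320.3 325.6]
0.0035 20 [np.float64(263.4), np.float64(178.6), np.float64(198.8), np.float64(147.4)] [320.3 328.8]
0.0035 24 [np.float64(268.7), np.float64(178.9), np.float64(196.7), np.float64(149.0)] [320.3 328.9]
0.0035 28 [np.float64(274.5), np.float64(179.2), np.float64(195.2), np.float64(150.8)] [320.3 329. ]
0.0035 32 [np.float64(280.7), np.float64(179.4), np.float64(194.3), np.float64(152.7)] [320.3 329.1]
0.0035 36 [np.float64(287.3), np.float64(179.7), np.float64(193.9), np.float64(154.8)] [320.3 329.2]
0.006 20 [np.float64(266.5), np.float64(181.7), np.float64(200.2), np.float64(149.5)] [320.4 332.5]
0.006 24 [np.float64(271.9), np.float64(182.0), np.float64(198.2), np.float64(151.1)] [320.4 332.7]
0.006 28 [np.float64(277.8), np.float64(182.2), np.float64(196.7), np.float64(152.9)] [320.4 332.8]
0.006 32 [np.float64(284.2), np.float64(182.5), np.float64(195.7), np.float64(155.0)] [320.4 332.9]
0.006 36 [np.float64(291.0), np.float64(182.8), np.float64(195.4), np.float64(157.1)] [320.4 332.9]
```

{"op": "apply_moves", "data": {"delta_pos": [[-4,0,0],[-8,0,0],[-12,0,0],[-16,-2,-1],[-20,-5,-3],[-21.4,-9,-5],[-21.4,-13,-7],[-21.4,-17,-9],[-21.4,-21,-11],[-21.4,-24,-13]], "yaw": [0,0,0,0,0,0,0,0,0,0], "gripper": [50,50,50,50,50,50,50,50,50,50]}}

```text
clock: 14.32
tool_pos: [0.3525, -0.2145, 0.2967]
eef_rot: [0.709, -0.002, -0.705, 0.003]
contact_force: [0.2, -0.7, -1.4]
opening: 0.721
```

```bash
python3 goto.py 0.445 -0.0715 0.27 -90
```

```text
clock 14.32 pos [ 0.3525 -0.2145  0.2967] yang -89.89 open 0.721 F [ 0.2 -0.7 -1.4] q7 [ 0.61  0.35 -0.24  2.11  0.14  0.69 -1.3 ]
delta cm [  2.63 -14.3   -9.26] yaw 0.002
```

{"op": "apply_moves", "data": {"delta_pos": [[0,-4,-2.5],[0,-8,-5],[0,-12,-7.5],[1,-14.3,-9.3],[2.6,-14.3,-9.3],[2.6,-14.3,-9.3],[2.6,-14.3,-9.3]], "yaw": [0,0,0,0,0,0,0], "gripper": [50,50,50,50,50,50,50]}}

```text
clock: 14.9
tool_pos: [0.4442, -0.0712, 0.2688]
eef_rot: [0.708, -0.001, -0.707, 0.004]
contact_force: [-0.3, -0.9, -0.7]
opening: 0.719
```

```bash
python3 goto.py 0.463 -0.0715 0.237 -90
python3 - <<'E'
from h import *
w=snapshot('wrist');s=snapshot('side')
cv2.imwrite('pics/w9.png',w[:,:,::-1])
cv2.imwrite('pics/s9.png',cv2.resize(s[110:290,230:400],None,fx=3.5,fy=3.3,interpolation=cv2.INTER_CUBIC)[:,:,::-1])
E
```

```text
clock 14.9 pos [ 0.4442 -0.0712  0.2688] yang -89.79 open 0.719 F [-0.3 -0.9 -0.7] q7 [ 0.21  0.45 -0.24  2.05  0.18  0.66 -1.71]
delta cm [ 3.18  0.01 -1.87] yaw 0.004
```

View pics/s9.png

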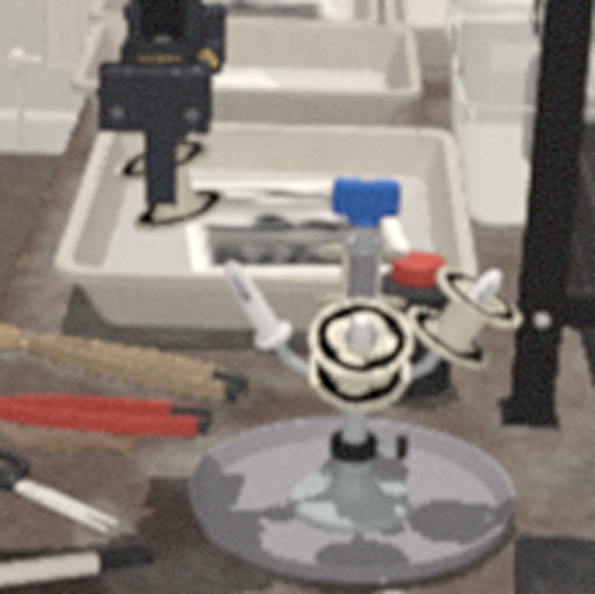

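View pics/w9.png

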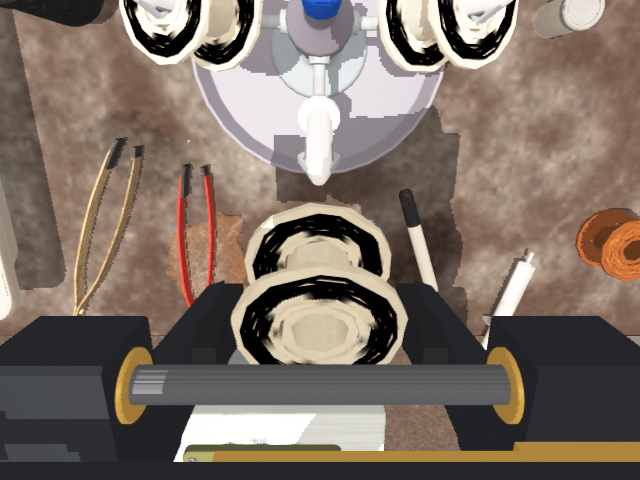

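Run:
```python
from h import *
P=camera_params('wrist')
A=np.array([.5768,-.0715,0]);s=A+[-.06,0,.145];u=np.array([-.5,0,.866])
print(proj('wrist',[s,s+.062*u],P).round(1),proj('side',[s,s+.062*u]).round(1))
p,M,_=tool()
print('tip',tri([ray('wrist',(319,180),P),ray('side',(296.3,190.3))]),s+.062*u)
print('seat',tri([ray('wrist',(320,116),P),ray('side',(307.1,212.4))]),s)
print(proj('side',[p+M@[-.0045,0,0]]),M[:,0])
```

```text
[[316.2 118.2]
 [316.4 181.7]] [[307.7 210.2]
 [295.1 188.9]]
tip (array([ 0.48753543, -0.0729357 ,  0.19618546]), [np.float64(0.00127704475502863), np.float64(0.0012770447550284308)]) [ 0.4858   -0.0715    0.198692]
seat (array([ 0.51680447, -0.07396914,  0.14034932]), [np.float64(0.0012344886349029834), np.float64(0.00123448863490267)]) [ 0.5168 -0.0715  0.145 ]
[[277.48342364 157.76314539]] [ 0.00421981 -0.00774273 -0.99996112]
```

{"op": "apply_moves", "data": {"delta_pos": [[1.0,0.1,-0.7],[2.2,0.1,-1.4],[3.2,0.1,-1.9],[3.2,0.1,-1.9],[3.2,0.1,-1.9]], "yaw": [0,0,0,0,0], "gripper": [50,50,50,50,50]}}

```text
clock: 15.42
tool_pos: [0.4633, -0.0747, 0.2376]
eef_rot: [0.708, -0.003, -0.706, 0.002]
contact_force: [-0.1, 0.0, -0.6]
opening: 0.714
```

```bash
python3 goto.py 0.4733 -0.072 0.2159 -90
python3 - <<'E'
from h import *
w=snapshot('wrist');s=snapshot('side')
cv2.imwrite('pics/w10.png',np.hstack([cv2.resize(w[80:380,170:470],(400,400)),cv2.resize(s[120:240,250:370],(400,400),interpolation=cv2.INTER_CUBIC)])[:,:,::-1])
E
```

```text
clock 15.42 pos [ 0.4633 -0.0747  0.2376] yang -90.08 open 0.714 F [-0.1  0.  -0.6] q7 [ 0.2   0.52 -0.22  2.04  0.2   0.6  -1.73]
delta cm [ 2.17 -0.29 -1.  ] yaw -0.001
```

View pics/w10.png

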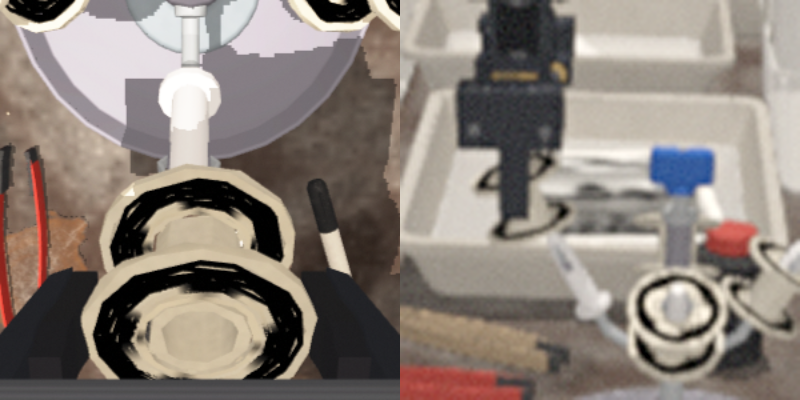

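Run:
```python
from h import *
P=camera_params('wrist')
p,M,_=tool();print(p,M[:,0])
print(onz('wrist',(311.8,151),.145,P),onz('wrist',(312.3,200),.185,P),onz('wrist',(319.5,329.7),p[2]+.005,P))
```

```text
[ 0.4634225  -0.07444962  0.23829619] [ 0.00417534 -0.00783947 -0.99996055]
[ 0.51840925 -0.07055929  0.145     ] [ 0.49897482 -0.07110528  0.185     ] [ 0.46302246 -0.07411755  0.24329619]
```

{"op": "apply_moves", "data": {"delta_pos": [[0,-0.29,0],[0.3,-0.29,-0.15],[0.7,-0.29,-0.35],[1.1,-0.29,-0.55],[1.5,-0.29,-0.75],[1.9,-0.29,-0.95],[2.3,-0.29,-1.15],[2.3,-0.29,-1.15]], "yaw": [0,0,0,0,0,0,0,0], "gripper": [50,50,50,50,50,50,50,50]}}

```text
clock: 16.18
tool_pos: [0.4763, -0.0716, 0.2147]
eef_rot: [0.709, -0.003, -0.705, 0.002]
contact_force: [2.7, -0.6, 0.8]
opening: 0.715
```

```bash
python3 goto.py 0.4858 -0.0715 0.195 -90
python3 - <<'E'
from h import *
w=snapshot('wrist');s=snapshot('side')
cv2.imwrite('pics/w11.png',np.hstack([cv2.resize(w[80:380,170:470],(400,400)),cv2.resize(s[120:240,250:370],(400,400),interpolation=cv2.INTER_CUBIC)])[:,:,::-1])
E
```

```text
clock 16.18 pos [ 0.4763 -0.0716  0.2147] yang -90.03 open 0.715 F [ 2.7 -0.6  0.8] q7 [ 0.18  0.57 -0.2   2.03  0.22  0.55 -1.75]
delta cm [ 1.98 -0.03 -0.94] yaw -0.001
```

View pics/w11.png

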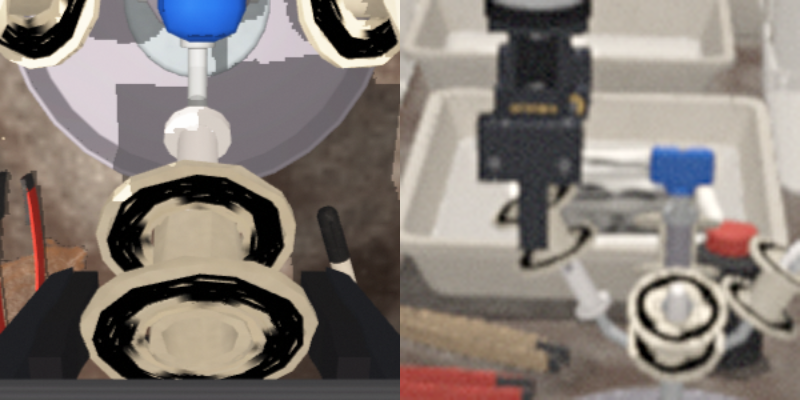

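{"op": "apply_moves", "data": {"delta_pos": [[0.3,0,-0.15],[0.6,0,-0.3],[0.9,0,-0.45],[1.2,0,-0.6],[1.2,0,-0.6]], "yaw": [0,0,0,0,0], "gripper": [50,50,50,50,50], "force": 35}}

```text
clock: 16.7
tool_pos: [0.4821, -0.0718, 0.2028]
eef_rot: [0.709, -0.003, -0.705, 0.002]
contact_force: [1.3, 0.4, 1.3]
opening: 0.705
```

```bash
python3 goto.py 0.4858 -0.0715 0.195 -90
python3 - <<'E'
from h import *
w=snapshot('wrist');s=snapshot('side')
cv2.imwrite('pics/w12.png',np.hstack([cv2.resize(w[80:380,170:470],(400,400)),cv2.resize(s[120:240,250:370],(400,400),interpolation=cv2.INTER_CUBIC)])[:,:,::-1])
E
```

```text
clock 16.7 pos [ 0.4821 -0.0718  0.2028] yang -90.04 open 0.705 F [1.3 0.4 1.3] q7 [ 0.17  0.59 -0.19  2.03  0.23  0.53 -1.76]
delta cm [ 0.78 -0.03 -0.36] yaw -0.001
```

View pics/w12.png

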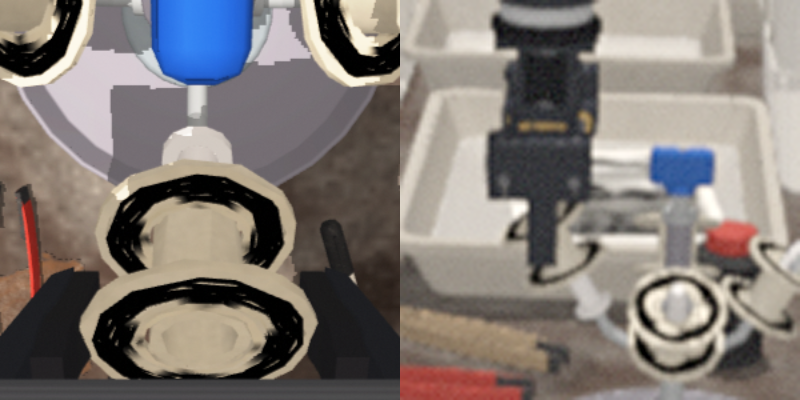

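{"op": "apply_moves", "data": {"delta_pos": [[0.3,0,-0.15],[0.6,0,-0.3],[0.9,0,-0.45],[1.2,0,-0.65],[1.2,0,-0.65]], "yaw": [0,0,0,0,0], "gripper": [50,50,50,50,50], "force": 40}}

```text
clock: 17.22
tool_pos: [0.4892, -0.0717, 0.1903]
eef_rot: [0.709, -0.003, -0.705, 0.002]
contact_force: [0.9, -0.8, -1.5]
opening: 0.706
```

{"op": "apply_moves", "data": {"delta_pos": [[0.2,0,-0.1],[0.4,0,-0.2],[0.6,0,-0.3],[0.6,0,-0.3]], "yaw": [0,0,0,0], "gripper": [50,50,50,50]}}

```text
clock: 17.55
tool_pos: [0.4925, -0.0717, 0.184]
eef_rot: [0.709, -0.003, -0.705, 0.002]
contact_force: [1.4, 0.8, 0.2]
opening: 0.705
```

```bash
python3 goto.py 0.4973 -0.0715 0.1743 -90
python3 - <<'E'
from h import *
w=snapshot('wrist');s=snapshot('side')
cv2.imwrite('pics/w13.png',np.hstack([cv2.resize(w[80:380,170:470],(400,400)),cv2.resize(s[120:240,250:370],(400,400),interpolation=cv2.INTER_CUBIC)])[:,:,::-1])
E
```

```text
clock 17.55 pos [ 0.4925 -0.0717  0.184 ] yang -90.02 open 0.705 F [1.4 0.8 0.2] q7 [ 0.16  0.63 -0.18  2.02  0.24  0.5  -1.77]
delta cm [ 0.97 -0.02 -0.47] yaw -0.0
```

View pics/w13.png

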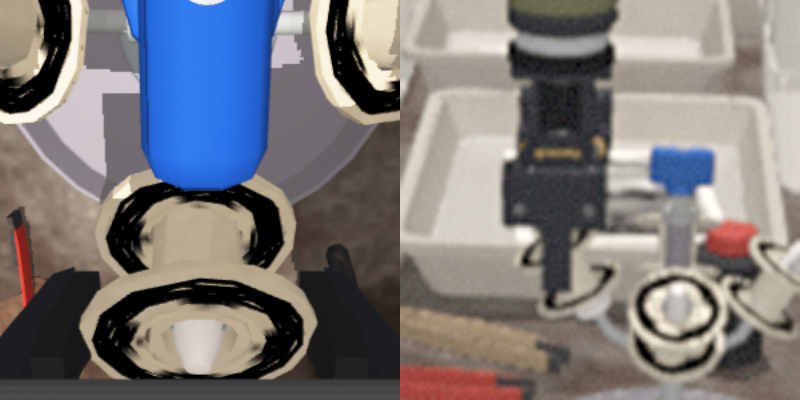

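{"op": "apply_moves", "data": {"delta_pos": [[0.2,0,-0.1],[0.4,0,-0.2],[0.6,0,-0.3],[0.7,0,-0.35]], "yaw": [0,0,0,0], "gripper": [50,50,50,50]}}

```text
clock: 17.98
tool_pos: [0.4963, -0.0716, 0.177]
eef_rot: [0.709, -0.003, -0.705, 0.002]
contact_force: [0.1, 0.4, 4.2]
opening: 0.699
```

{"op": "apply_moves", "data": {"delta_pos": [[0.1,0,-0.05],[0.2,0,-0.1],[0.3,0,-0.15]], "yaw": [0,0,0], "gripper": [50,50,50]}}

```text
clock: 18.23
tool_pos: [0.4983, -0.0714, 0.1738]
eef_rot: [0.71, -0.002, -0.705, 0.002]
contact_force: [1.0, 0.2, 0.4]
opening: 0.703
```

```bash
python3 goto.py 0.4973 -0.0715 0.1743 -90
python3 - <<'E'
from h import *
w=snapshot('wrist');s=snapshot('side')
cv2.imwrite('pics/w14.png',np.hstack([cv2.resize(w[80:380,170:470],(400,400)),cv2.resize(s[120:240,250:370],(400,400),interpolation=cv2.INTER_CUBIC)])[:,:,::-1])
E
```

```text
clock 18.23 pos [ 0.4983 -0.0714  0.1738] yang -90.0 open 0.703 F [1.  0.2 0.4] q7 [ 0.16  0.66 -0.17  2.01  0.24  0.48 -1.77]
delta cm [-0.05  0.01  0.1 ] yaw 0.0
```

View pics/w14.png

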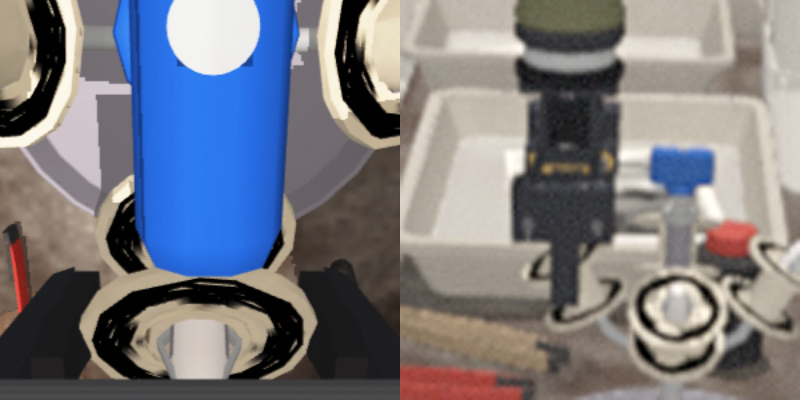

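{"op": "apply_moves", "data": {"delta_pos": [[0.1,0,-0.05],[0.2,0,-0.1]], "yaw": [0,0], "gripper": [50,50]}}

```text
clock: 18.5
tool_pos: [0.4977, -0.0715, 0.1721]
eef_rot: [0.708, -0.003, -0.706, 0.002]
contact_force: [-6.6, 2.0, 18.3]
opening: 0.701
```

{"op": "apply_moves", "data": {"delta_pos": [[0.1,0,-0.05],[0.2,0,-0.1]], "yaw": [0,0], "gripper": [50,50]}}

```text
clock: 18.67
tool_pos: [0.4974, -0.0716, 0.1715]
eef_rot: [0.708, -0.003, -0.706, 0.002]
contact_force: [-7.3, 1.4, 27.4]
opening: 0.705
```

```bash
python3 goto.py 0.4973 -0.0715 0.1743 -90
python3 - <<'E'
from h import *
w=snapshot('wrist');s=snapshot('side')
cv2.imwrite('pics/w15.png',np.hstack([cv2.resize(w[260:380,260:380],(400,400)),cv2.resize(s[150:240,270:360],(400,400),interpolation=cv2.INTER_CUBIC)])[:,:,::-1])
E
```

```text
clock 18.67 pos [ 0.4974 -0.0716  0.1715] yang -90.05 open 0.705 F [-7.3  1.4 27.4] q7 [ 0.15  0.66 -0.17  2.01  0.25  0.48 -1.77]
delta cm [-0.28 -0.    0.01] yaw -0.001
```

View pics/w15.png

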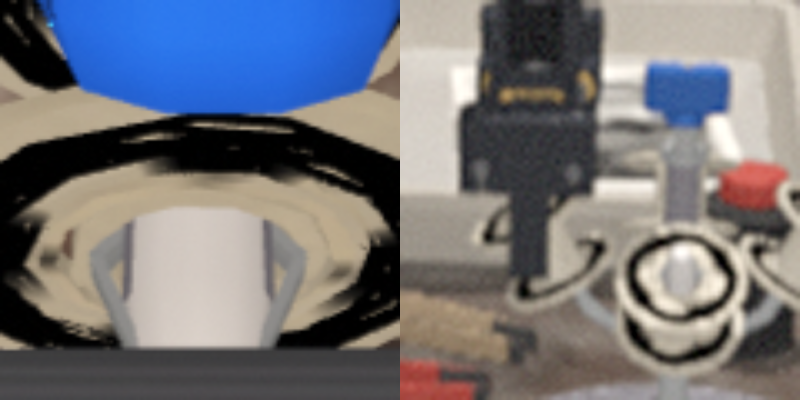

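{"op": "apply_moves", "data": {"delta_pos": [[0,0,0],[-0.1,0,0],[-0.1,0,0],[-0.1,0,0],[-0.1,0,0],[-0.1,0,0]], "yaw": [0,0,0,0,0,0], "gripper": [50,50,100,100,100,100]}}

```text
clock: 19.27
tool_pos: [0.4971, -0.0717, 0.1722]
eef_rot: [0.707, -0.003, -0.707, 0.002]
contact_force: [0.4, -0.7, 0.4]
opening: 0.983
```

{"op": "apply_moves", "data": {"delta_pos": [[-1.5,0,0.5],[-4,0,1.5],[-7,0,3],[-10,0,5],[-12,2,8],[-12,2,8],[-12,2,8],[-12,2,8]], "yaw": [0,0,0,0,0,0,0,0], "gripper": [100,100,100,100,100,100,100,100]}}

```text
clock: 19.93
tool_pos: [0.4173, -0.0906, 0.2921]
eef_rot: [0.708, -0.003, -0.707, 0.002]
contact_force: [0.4, -0.2, -0.2]
opening: 1.002
```

```bash
python3 goto.py 0.4973 -0.0715 0.1743 -90
python3 - <<'E'
from h import *
P=camera_params('wrist');w=snapshot('wrist');s=snapshot('side')
cv2.imwrite('pics/w16.png',w[:,:,::-1])
cv2.imwrite('pics/s16.png',cv2.resize(s[130:290,250:400],None,fx=4,fy=3.7,interpolation=cv2.INTER_CUBIC)[:,:,::-1])
A=np.array([.5768,-.0715,0]);q=A+[-.06,0,.145];u=np.array([-.5,0,.866])
print(proj('side',[q,q+.02*u,q+.04*u,q+.062*u]).round(1),proj('wrist',[q+.04*u,q+.062*u],P).round(1))
E
```

```text
clock 19.93 pos [ 0.4173 -0.0906  0.2921] yang -90.07 open 1.002 F [ 0.4 -0.2 -0.2] q7 [ 0.28  0.38 -0.26  2.08  0.16  0.7  -1.65]
delta cm [11.78 -2.01 -7.98] yaw -0.001
[[307.7 210.2]
 [303.7 203.4]
 [299.6 196.6]
 [295.1 188.9]] [[286.4 105.7]
 [284.4 126.1]]
```

View pics/w16.png

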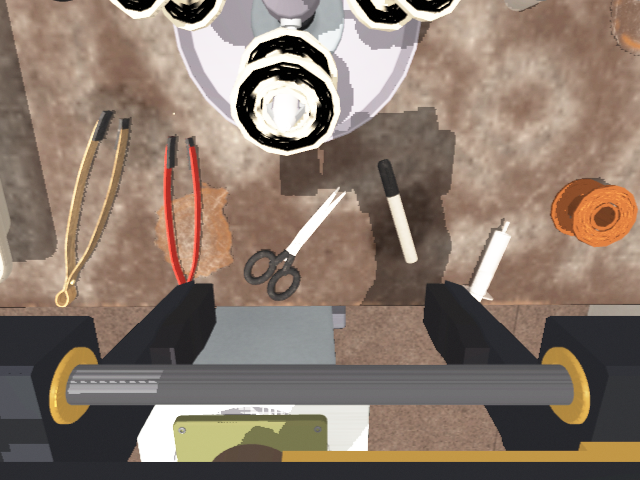

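View pics/s16.png

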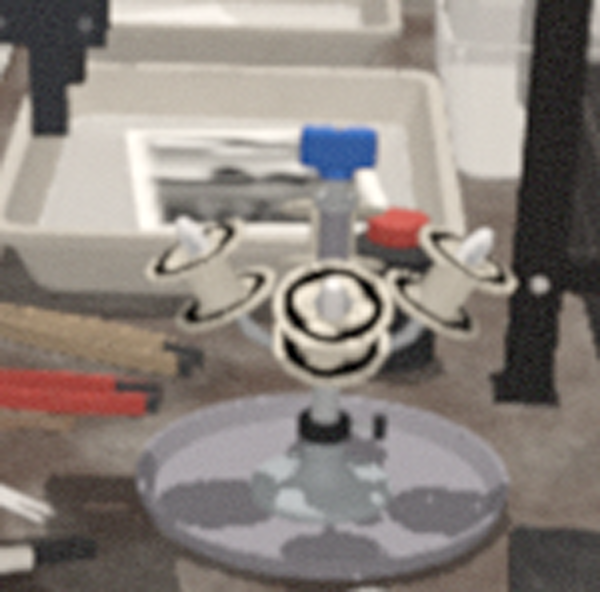

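Run:
```python
from h import *
w=cv2.imread('pics/w16.png');t=snapshot('top');cv2.imwrite('pics/top16.png',t[:,:,::-1])
cv2.imwrite('pics/f.png',np.hstack([cv2.resize(w[50:150,235:335],(400,400),interpolation=cv2.INTER_CUBIC),cv2.resize(t[150:290,225:365],(400,400),interpolation=cv2.INTER_CUBIC)[:,:,::-1]]))
```

```text
(no output)
```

View pics/f.png

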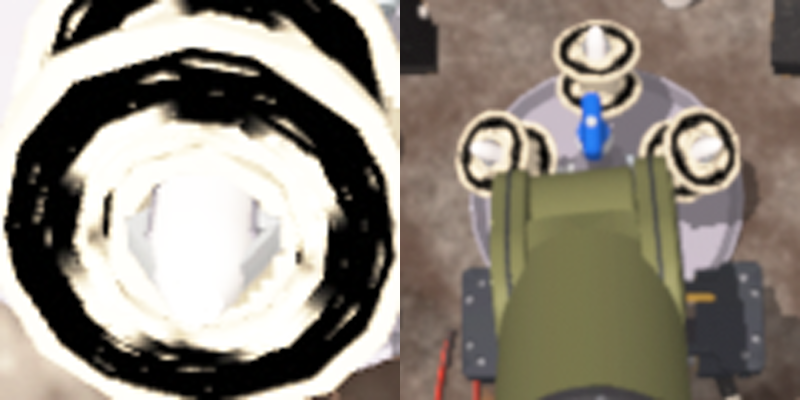

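View pics/top16.png

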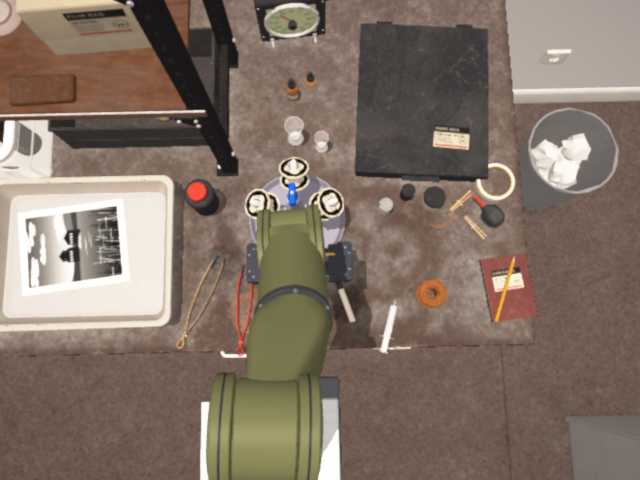

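The enlarged wrist view shows both catches spread symmetrically above the hub. From above the knob points to the front, and the bystanders are where they were.

```bash
python3 -c "
from plant import *
print(finish_job()); print(get_state()['clock'])"
```

```text
the job is handed in; nothing more can be done
None
the job is handed in; nothing more can be done
```

The reel is hanging on the front hook, pressed home with both spring catches out above it, and the job is handed in. The clock stood at about 20 s of the 72 s allowed.

**What I did:**
- I touched the knob to get its height (top at 0.265 m), gripped it, and turned the crown about 79° so the empty hook faces the front.
- The tool cannot tilt, so I gripped the black-and-white reel by its top flange and tipped it about 26° against the front edge of the bench. That roughly matched the hook's lean before I slid the reel down along it.

**Last checks:**
- **Home:** the force rose to about 28 N once the reel met the seat, under the 40 N limit.
- **Catches:** close-up wrist pictures, before and after letting go, show both spread evenly above the hub, wider than its bore.
- **Position:** the knob points at the front within about 1–2° as measured. The bystanders and the brown look-alike reel look unmoved.

**What disagreed:** I felt almost no rubbing from the catches on the way down; the readings were mostly under 3 N, with one at about 4 N, against the 4–14 N expected. "Fully home" therefore rests on the seat contact and the pictures. The camera estimates of the hook also differed from the felt position by 2–5 mm, mostly in height; I went by the felt position.

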